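# Shift the rawhide roller press into third gear

## Task

Put the roller press into third gear: with the fingertips or the outside of the fingers, push the ball knob of its gear lever through the H-shaped gate - to the middle, straight across to the right-hand side, then forward (away from the robot) fully home into the front right slot, the third - and leave it there. Only push the knob, gently; do not pinch or grip it; do not let the lever dip back into the fourth slot (back right); and leave the tools around the press undisturbed.

Things in the scene. Friction and masses are not known exactly. Their poses are not given: they have to be found in the camera images.
- press: Bench roller press, dull green cast iron, fixed, its operator's side facing the robot. Origin on the bench below the middle of the gear gate; its x axis is 'forward' (away from robot), y left, z up. Gearbox 180 x 150 mm, 115 mm high, around the origin; the gate's turret stands on it. Motor behind it, to x = 248 mm, 134 mm high. Roller stand to the left: y 135 to 430 mm, up to 250 mm high.
- gate_mid (a point): Middle of the gate's top face: level steel plate, 132 mm (along the press's x) by 116 mm, top 166 mm above the bench. Its H: two legs along x, 17 mm wide, centred 19 mm left and right of the middle, reaching 32 mm forward and back, joined at the middle by a cross channel along y, 17 mm wide, corners rounded 8 mm. First slot front left, second back left, third front right, fourth back right.
- gear_stick: Gear lever: 12 mm steel rod, black ball knob 40 mm across on top. Origin: ball centre; z along the rod. It pivots 176 mm below the ball's centre, 75 mm above the bench on the press's z axis; the ball moves 37 mm left and right, 49 mm forward and back of the middle. 2 to 4 N at the ball moves it; it stays where left; slot walls are solid stops. Over 35 N of finger force on the way counts as gripping; over 70 N at a stop is too rough.
- lever_across (a joint): Lean of the lever across the gate, rad: about -0.21 in the left leg, +0.21 in the right leg; ball centre 176 mm x sin(value) to the right (-y of the press) of the middle. At the start it stands in the left leg.
- lever_fore (a joint): Lean of the lever forward, rad: 0 in the cross channel (it goes across freely within about 0.03 of 0; the rounded corners guide it in from about 0.05), about +0.28 fully home in a front slot, -0.28 in a back slot; ball centre 176 mm x sin(value) forward of the middle. Starts anywhere from -0.27 to +0.27: in first, in second or between.
- mallet: Bystander: wooden mallet, head 76 mm across and 110 mm high standing on end, handle level. Origin under the head.
- jar: Bystander: small glass jar with screw cap, 52 mm across, 78 mm high, in front of the gearbox. Origin at its foot.
- wax_pot: Bystander: low dark pot with a lump of wax, 104 mm across, 60 mm high. Origin at its foot.
- whetstone: Bystander: whetstone 130 x 50 x 30 mm. Origin at the middle of its underside.
- oil_can: Bystander: steel oil can 68 mm across with a thin spout, 169 mm high, to the right of the gearbox. Origin at its foot.
- brush: Bystander: wooden hand brush 190 mm long lying on the feed table of the roller stand, 122 mm above the bench. Origin at the middle of its underside.

How it is judged:
On the way, in this order (a step that is already met when the one before it is completed fails the run):
1. the lever has crossed to the right-hand leg at the neutral channel (value of joint lever_across above 0.16 rad and value of joint lever_fore between -0.13 and 0.13 rad), for 0.04 s.
2. the lever is fully home in the third slot (value of joint lever_across above 0.17 rad and value of joint lever_fore above 0.25 rad), for 0.2 s.
At the end, for the whole second after the job is handed in: The lever stands still in the third slot, fully home: leaning at least 0.25 rad forward (about 5 mm short of the slot's end at the ball) and at least 0.17 rad to the right, with the six bystanders within 30 mm of where they stood (all of step 2 and value of joint lever_across below 0.26 rad and velocity of joint lever_fore between -0.05 and 0.05 rad/s and velocity of joint lever_across between -0.05 and 0.05 rad/s and distance of each of mallet, jar, wax_pot, whetstone, oil_can, brush from where it was at the start of the episode below 0.03 m); the robot touches nothing.
It fails at once if the lever dips into the fourth slot (leaning right and more than 0.13 rad back) (value of joint lever_across above 0.1 rad and value of joint lever_fore below -0.13 rad).
It fails at once if the gear lever is pinched or gripped (more than 35 N on it where it moves freely, before the right-hand leg or midway along the third slot) (contact force between the fingers and gear_stick above 35 N and (value of joint lever_across below 0.16 rad or value of joint lever_fore between 0.06 and 0.23 rad)).
It fails at once if the gear lever is forced against its stop with more than 70 N (contact force between the fingers and gear_stick above 70 N).
It fails at once if a bystander is knocked or carried off (moved more than 30 mm) (distance of any of mallet, jar, wax_pot, whetstone, oil_can, brush from where it was at the start of the episode above 0.03 m).
It also fails if it takes over 48 s, if anything falls off the work surface, if the arm or the gripper's body presses on something with over 40 N, if the wrist force passes 120 N, or if a joint passes its speed limit or range.

## Robot

A 6-joint arm with a two-finger parallel gripper is mounted at the origin on the work surface. World frame = base frame: x ahead of the robot, y to its left, z up, the work surface at z = 0. Lengths are in m, angles in rad, forces in N, time in s.
With the tool pointing down it reaches from about 0.35 to 0.975 m from the base axis. Payload 7.1 kg.
Tool frame: the origin (TCP) lies between the finger pads; the fingertips stand 17 mm ahead of it and the grasp point (between the pads) lies 2 mm behind it (env.tcp_to_tips is the z of the fingertips in the tool frame, in m); z points along the fingers, y is the direction in which the jaws open and shut (so a half turn about z gives the same grasp; the last joint's range is limited). The gripper opens to 88 mm and grips with 3 to 60 N. Pads are 20 mm wide; open, the fingers measure 115 mm over their backs; the gripper's body (75 mm by 178 mm) begins 61 mm behind the grasp point.
Start: joints at [1.149, 0.423, 1.63, -0, 1.089, -0.019], TCP at [0.245, 0.575, 0.24] pointing down, gripper open.
Joint ranges: [-3, 3], [-0.9, 2.11], [0.09, 2.58], [-1.31, 4.45], [0.11, 2.69], [-2.54, 2.54]. Speed limits (rad/s): [2.39, 2.39, 3.01, 3.14, 3.14, 3.14].

## Interface

Orientations are given as [roll, pitch, yaw] about the fixed x, y, z axes, in that order (R = Rz(yaw) Ry(pitch) Rx(roll)).
In Python, from rig import observe, get_image, calibration, env, search_frame gives the robot as it stands.
- The arm moves only by the shell command python3 -m creep 'ROWS' [FORCE]. ROWS is JSON, a list of rows, each an object with "claw": the finger opening in cm, from 0 to 8.78; "linear": the shift along the tool's x, y, z in cm, a list of three; "spin": the turn about the tool's z in rad. A call has 1 to 8 rows; each row shifts and turns the commanded pose from where the row before left it, along the tool's axes as they then stand; what a row does not reach is not made up. A row lasts 1/12 s, in which the tool goes at most 41.7 mm and 7.16 degrees, less where a joint would pass 70% of its speed; a pose out of reach is approached as far as the arm can. A call is refused whole if a number of a shift passes 4.17 or a number of a turn 0.125, either way. A call with a gripper value outside its range is refused whole. The fingers move at their own pace and stop on an object; FORCE is the grip in N (left out, the last holds). Time passes only in rows, so rows that do not move let the fingers close. It gives the time, the measured TCP pose, the force and the opening at its end, in the units of the state.
- observe(): the state, without advancing time (a new reading comes with each control period).
- get_image(name): name is "scene" or "top" or "wrist"; returns (picture, depth): 420x560x3 uint8, red, green, blue; 420x560 float32, m along the optical axis (not along the pixel's ray), 0 where there is no reading.
- calibration(name): a dict with "K" (3x3 intrinsics, pixels), "rvec" (rotation vector, rad) and "tvec" (3), from world to camera coordinates, as OpenCV has them. Camera axes: x right, y down, z forward; pixel columns grow to the right and rows downward; lengths in m; the calibration is good to about 2 mm. The wrist camera is an equidistant fisheye: a pixel r from the principal point sees the ray r / f radians off the axis. A picture is of the moment at which its call begins: read the wrist's pose just before it. calibration takes no time and is no camera call; for the wrist camera it gives the pose at the moment of the call.
- env.hand_in(): hands the job in, once; it reports no verdict.
Trained networks look in the newest picture that a camera, given by its name, has taken for a name from the list of things; names that differ only in an ending like _2 or _b are one class to them, and where a whole thing is asked for, a point or a joint stands for the part that bears it (a point fixed in the world has none). Each returns a list of dicts, best first, with "score" (0 to 1); they miss things now and then, are a little off and sometimes report something else, mostly with a low value. They report only what shows in the picture. A call takes as long as a camera call.
- search_frame(camera, thing): "extent" ([left, top, width, height] in pixels, round what is visible of it).
The state is a dict: "time": time; "joint_pos": joint angles; "qd": joint speeds; "joint_efforts": joint torques, N m; "tool_pos": TCP position; "tcp_rot": TCP orientation; "force": force on the tool from outside, world axes, zero at the start; "moment": the same for the moment, N m; "gripper_width": finger opening in m.
Only numpy, scipy, OpenCV 4.12 (cv2) and the standard library are available. Lean on these libraries where they do the work, as an engineer would, in place of code of your own. Each camera call takes 0.05 s, during which the arm holds its last target.

## Working session

There is one attempt and no reset: what is moved stays moved. The work goes in short steps, Python scripts to look and compute and a shell command to move; the robot and the scene stay as the last step left them, time stands still between calls to the robot, and variables do not carry over. Pictures are saved under pics/ and viewed, and the job is handed in when it is done.

```bash
ls; mkdir -p pics; cat > h.py <<'E'
import numpy as np,cv2
from rig import observe,get_image,calibration,env,search_frame
def save(n,f):
    im,d=get_image(n); cv2.imwrite('pics/'+f,im[:,:,::-1]); return im,d
def world(n,u,v,z):
    c=calibration(n);K=np.array(c['K']);R=cv2.Rodrigues(np.array(c['rvec'],float))[0];t=np.array(c['tvec'],float).ravel()
    p=np.array([(u-K[0,2])/K[0,0]*z,(v-K[1,2])/K[1,1]*z,z]);return R.T@(p-t)
E
python3 - <<'E'
from h import *
s=observe();print({k:np.round(v,3).tolist() for k,v in s.items()})
for n in('scene','top'):
    im,d=save(n,n+'0.png'); np.save(n+'d.npy',d)
    for t in('press','gear_stick','gate_mid'):
        try: print(n,t,search_frame(n,t)[:2])
        except Exception as e: print(t,e)
print(env.tcp_to_tips,observe()['time'])
E
```

```text
pics
{'time': 0.0, 'joint_pos': [1.149, 0.424, 1.631, 0.0, 1.089, -0.019], 'qd': [-0.001, -0.001, 0.002, 0.001, -0.001, -0.0], 'joint_efforts': [-0.0, -54.462, -27.367, 0.064, 0.023, -0.0], 'tool_pos': [0.245, 0.575, 0.239], 'tcp_rot': [-3.14, -0.0, 2.739], 'force': [-0.907, 0.857, 0.154], 'moment': [0.012, 0.026, -0.038], 'gripper_width': 0.088}
scene press [{'extent': [197.4, 129.8, 209.9, 217.0], 'score': 0.77}]
scene gear_stick [{'extent': [255.9, 195.5, 18.9, 39.1], 'score': 0.85}]
scene gate_mid [{'extent': [197.5, 129.8, 209.0, 218.6], 'score': 0.72}]
top press []
top gear_stick [{'extent': [306.3, 183.2, 18.3, 30.0], 'score': 0.83}]
top gate_mid [{'extent': [131.6, 121.8, 225.7, 153.2], 'score': 0.72}]
0.017 0.4
```

View pics/scene0.png

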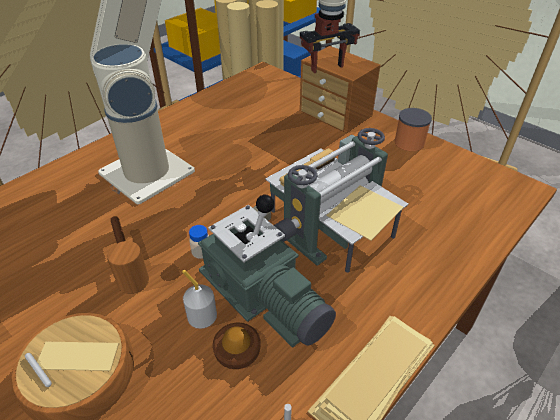

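View pics/top0.png

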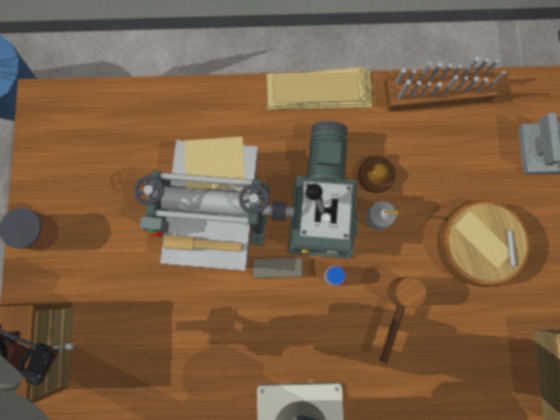

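The scene and top views show the lever leaning forward-left (first slot). In the top view the ball is at about (314,191), the gate plate is centred near (327,210), the oil can is at (383,215) and the jar at (336,275). Next I'll measure the plate and the ball.

```bash
python3 - <<'E'
from h import *
for n in('top','scene'):
    d=np.load(n+'d.npy');im=cv2.imread(f'pics/{n}0.png')
    c=calibration(n);K=np.array(c['K']);R=cv2.Rodrigues(np.array(c['rvec'],float))[0];t=np.array(c['tvec'],float).ravel()
    v,u=np.mgrid[:420,:560]
    P=np.stack([(u-K[0,2])/K[0,0]*d,(v-K[1,2])/K[1,1]*d,d],-1)
    W=(P-t)@R
    W[d==0]=-9
    if n=='top': box=(slice(170,265),slice(285,365))
    else: box=(slice(185,280),slice(190,300))
    w=W[box].reshape(-1,3);col=im[box].reshape(-1,3).astype(int)
    m=(abs(w[:,2]-.166)<.005)&(col.min(1)>110)
    r=cv2.minAreaRect((w[m][:,:2]*1000).astype(np.float32))
    print(n,'plate',m.sum(),r,np.median(w[m][:,2]))
    b=(w[:,2]>.205)&(col.max(1)<75)
    w2=w[b]; print('ball pts',b.sum(),w2.min(0) if b.sum() else '',w2.max(0) if b.sum() else '')
    if b.sum()>8:
        from scipy.optimize import least_squares
        f=least_squares(lambda x:np.linalg.norm(w2-x,axis=1)-.02,w2.mean(0)-[0,0,.01],loss='soft_l1',f_scale=.002)
        print('ball',f.x,np.sqrt(np.mean(f.fun**2)))
    # bystanders max height oilcan
    if n=='top':
        q=W[195:235,362:402].reshape(-1,3);q=q[q[:,2]>.03];print('oilcan',q.min(0),q.max(0),q.mean(0))
        q=W[260:290,322:350].reshape(-1,3);q=q[q[:,2]>.03];print('jar',q.min(0),q.max(0))
        q=W[120:275,240:270].reshape(-1,3);print('stand R',q[q[:,2]>.1].min(0),q.max(0))
E
```

```text
top plate 1861 ((537.2054443359375, -74.34313201904297), (116.02012634277344, 132.6970672607422), 83.71424102783203) 0.16605517350702514
ball pts 208 [ 0.54748791 -0.05800998  0.24574092] [ 0.58056864 -0.02436157  0.26779691]
ball [ 0.56694713 -0.04167693  0.24534553] 0.0014417079704573646
oilcan [ 0.50403224 -0.26091533  0.03083033] [ 0.57067708 -0.19393756  0.16995134] [ 0.53323856 -0.22248959  0.08599294]
jar [ 0.35793524 -0.1215508   0.03015334] [ 0.40921656 -0.074017    0.08456255]
stand R [0.40192167 0.06105189 0.1000995 ] [0.83169809 0.15053712 0.2501152 ]
scene plate 1827 ((535.6351928710938, -74.52333068847656), (118.90811157226562, 135.1638641357422), 83.4759521484375) 0.16604537934772187
ball pts 260 [ 0.54267493 -0.06203223  0.20770221] [0.58537245 0.08203023 0.26591642]
ball [ 0.56439864 -0.04161765  0.245442  ] 0.007007109556098895
```

```bash
python3 -m creep '[{"claw":0,"linear":[0,0,-2.7],"spin":-0.0977},{"claw":0,"linear":[0,0,-2.7],"spin":-0.0977},{"claw":0,"linear":[0,0,-2.7],"spin":-0.0977},{"claw":0,"linear":[-1.8,-2.4,0],"spin":0},{"claw":0,"linear":[-1.8,-2.4,0],"spin":0},{"claw":0,"linear":[-1.8,-2.4,0],"spin":0},{"claw":0,"linear":[-1.8,-2.4,0],"spin":0},{"claw":0,"linear":[-1.8,-2.4,0],"spin":0}]' 10; python3 -m creep '[{"claw":0,"linear":[-1.8,-2.4,0],"spin":0},{"claw":0,"linear":[-1.8,-2.4,0],"spin":0},{"claw":0,"linear":[-1.8,-2.4,0],"spin":0},{"claw":0,"linear":[-1.8,-2.4,0],"spin":0},{"claw":0,"linear":[-1.8,-2.4,0],"spin":0},{"claw":0,"linear":[-1.8,-2.4,0],"spin":0},{"claw":0,"linear":[-1.8,-2.4,0],"spin":0},{"claw":0,"linear":[-1.8,-2.4,0],"spin":0}]'
```

```text
time: 1.07
tool_pos: [0.3217, 0.4446, 0.3208]
tcp_rot: [3.141, 0.0, 3.032]
force: [1.3, 0.5, -0.1]
gripper_width: 0.0381
time: 1.73
tool_pos: [0.4439, 0.2379, 0.3209]
tcp_rot: [3.141, 0.0, 3.032]
force: [0.3, 0.0, 0.1]
gripper_width: 0.0004
```

```bash
python3 -m creep '[{"claw":0,"linear":[-2.3,-3.0,0],"spin":0},{"claw":0,"linear":[-2.3,-3.0,0],"spin":0},{"claw":0,"linear":[-2.3,-3.0,0],"spin":0},{"claw":0,"linear":[-2.3,-3.0,0],"spin":0},{"claw":0,"linear":[-2.3,-3.0,0],"spin":0},{"claw":0,"linear":[-2.3,-3.0,0],"spin":0},{"claw":0,"linear":[-2.3,-3.0,0],"spin":0},{"claw":0,"linear":[-2.3,-3.0,0],"spin":0}]'; python3 -m creep '[{"claw":0,"linear":[-1.6,-2.5,0],"spin":0},{"claw":0,"linear":[0,0,0],"spin":0},{"claw":0,"linear":[0,0,0],"spin":0}]'
cat >> h.py <<'E'
G=np.array([.5368,-.0744]);Y=-0.11
ex=np.array([np.cos(Y),np.sin(Y)]);ey=np.array([-np.sin(Y),np.cos(Y)])
def rel():
    s=observe();p=np.array(s['tool_pos']);q=p[:2]-G;F=np.array(s['force'])
    print('t',round(s['time'],2),'tool fore/left mm',np.round(1e3*np.array([q@ex,q@ey]),1),'z',round(p[2],4),'F fore/left',np.round([F[:2]@ex,F[:2]@ey,F[2]],1))
def ball():
    from scipy.optimize import least_squares
    for n in('top','scene'):
        im,d=get_image(n);im=im[:,:,::-1]
        c=calibration(n);K=np.array(c['K']);R=cv2.Rodrigues(np.array(c['rvec'],float))[0];t=np.array(c['tvec'],float).ravel()
        v,u=np.mgrid[:420,:560]
        P=np.stack([(u-K[0,2])/K[0,0]*d,(v-K[1,2])/K[1,1]*d,d],-1);W=(P-t)@R
        q=W[...,:2]-G;a=q@ex;b=q@ey
        m=(d>0)&(abs(a)<.085)&(abs(b)<.07)&(W[...,2]>.228)&(W[...,2]<.275)&(im.max(2)<75)
        w=W[m]
        if len(w)<25: print(n,'few',len(w));continue
        f=least_squares(lambda x:np.linalg.norm(w-x,axis=1)-.02,w.mean(0)-[0,0,.01],loss='soft_l1',f_scale=.002)
        q=f.x[:2]-G
        print(n,len(w),'ball fore/left mm',np.round(1e3*np.array([q@ex,q@ey]),1),'z',round(f.x[2],4),'rms',round(1e3*np.sqrt(np.mean(f.fun**2)),1))
E
python3 -c "
from h import *
rel();ball();save('scene','s1.png');save('wrist','w1.png')"
```

```text
time: 2.4
tool_pos: [0.6007, -0.0213, 0.3208]
tcp_rot: [3.141, 0.0, 3.032]
force: [0.9, 0.3, -0.5]
gripper_width: 0.0006
time: 2.65
tool_pos: [0.6134, -0.0473, 0.3202]
tcp_rot: [3.141, -0.001, 3.029]
force: [-0.2, 0.8, -0.4]
gripper_width: 0.0006
t 2.65 tool fore/left mm [73.1 35.3] z 0.3202 F fore/left [-0.3  0.8 -0.4]
top few 0
scene 258 ball fore/left mm [23.9 35.6] z 0.2455 rms 1.3
```

View pics/s1.png

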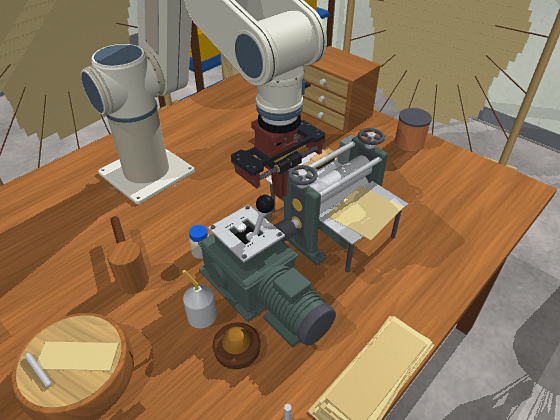

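View pics/w1.png

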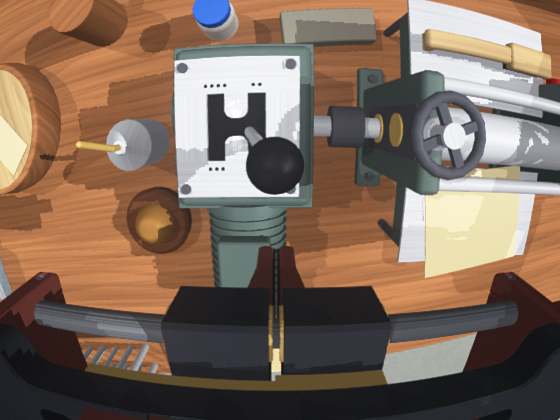

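```bash
python3 -c "
from h import *
rel()
c=calibration('scene')
for p in ([.6134,-.0473,.303],[.567,-.0417,.2454],[.5368,-.0744,.166]):
  print(cv2.projectPoints(np.array([p]),np.array(c['rvec'],float),np.array(c['tvec'],float),np.array(c['K'],float),None)[0].ravel())
im,d=save('scene','s2.png');cv2.imwrite('pics/s2c.png',cv2.resize(im[120:280,180:380,::-1],None,fx=4,fy=3.7))
save('top','t2.png')"
```

```text
t 2.85 tool fore/left mm [72.1 37.7] z 0.3208 F fore/left [-0.5 -0.7  0.3]
[279.57887672 194.76094817]
[265.51355913 203.90172835]
[246.49902536 230.89704554]
```

View pics/s2c.png

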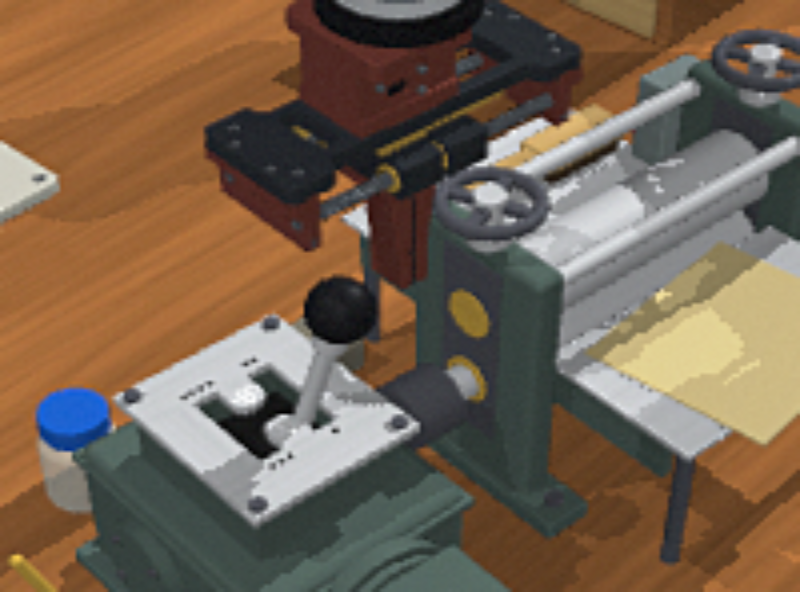

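```bash
python3 -m creep '[{"claw":0,"linear":[0,0,2],"spin":0},{"claw":0,"linear":[0,0,2],"spin":0},{"claw":0,"linear":[0,0,2],"spin":0},{"claw":0,"linear":[0,0,2.1],"spin":0},{"claw":0,"linear":[0,0,0],"spin":0},{"claw":0,"linear":[0.5,0,0],"spin":0},{"claw":0,"linear":[0.5,0,0],"spin":0},{"claw":0,"linear":[0,0,0],"spin":0}]'; python3 -c "
from h import *
rel();ball()"
```

```text
time: 3.62
tool_pos: [0.6029, -0.0447, 0.2412]
tcp_rot: [3.142, 0.002, 3.032]
force: [0.9, -0.6, 0.6]
gripper_width: 0.0005
t 3.62 tool fore/left mm [62.5 36.8] z 0.2412 F fore/left [ 0.9 -0.6  0.6]
top few 0
scene 255 ball fore/left mm [54.1 35.3] z 0.2534 rms 6.5
```

```bash
python3 -m creep '[{"claw":0,"linear":[0.4,0,0],"spin":0},{"claw":0,"linear":[0.4,0,0],"spin":0},{"claw":0,"linear":[0.4,0,0],"spin":0},{"claw":0,"linear":[0.4,0,0],"spin":0},{"claw":0,"linear":[0.4,0,0],"spin":0},{"claw":0,"linear":[0,0,0],"spin":0}]'; python3 -c "
from h import *
rel();ball();im,d=save('scene','s3.png');cv2.imwrite('pics/s3c.png',cv2.resize(im[160:280,200:340,::-1],None,fx=5,fy=4.9));save('wrist','w3.png')"
```

```text
time: 4.22
tool_pos: [0.5828, -0.0427, 0.2399]
tcp_rot: [3.142, 0.0, 3.032]
force: [2.7, -0.3, 2.0]
gripper_width: 0.0003
t 4.22 tool fore/left mm [42.2 36.6] z 0.2399 F fore/left [ 2.7 -0.   2. ]
top few 0
scene 262 ball fore/left mm [34.3 36.3] z 0.2542 rms 6.0
```

View pics/s3c.png

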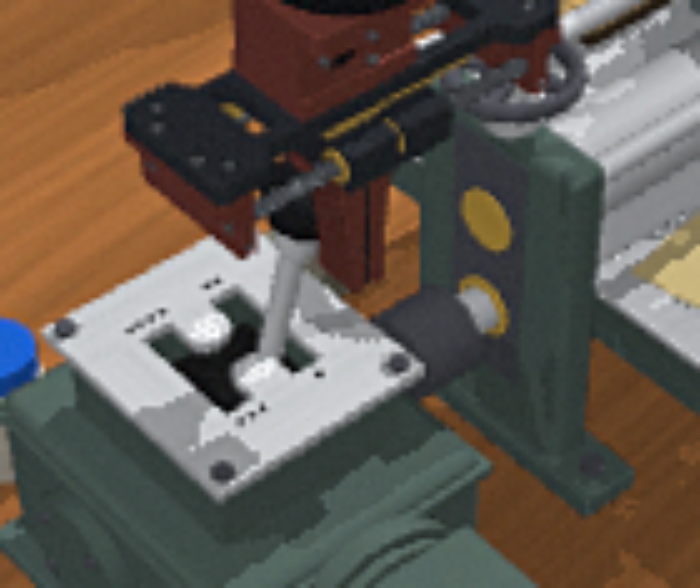

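View pics/w3.png

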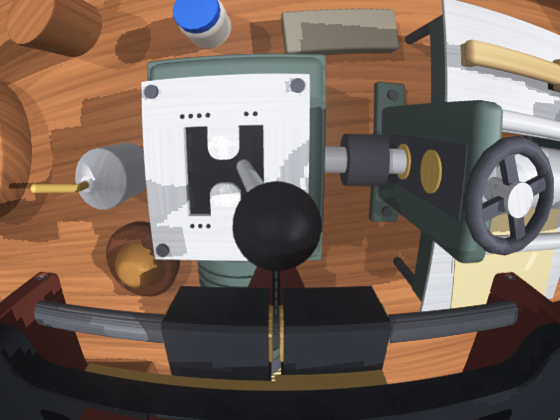

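```bash
cat >> h.py <<'E'
def wball(f=None):
    rel()
    c=calibration('wrist');im,d=get_image('wrist')
    if f: cv2.imwrite('pics/'+f,im[:,:,::-1])
    K=np.array(c['K']);R=cv2.Rodrigues(np.array(c['rvec'],float))[0];t=np.array(c['tvec'],float).ravel()
    v,u=np.mgrid[:420,:560]
    x=(u-K[0,2])/K[0,0];y=(v-K[1,2])/K[1,1];r=np.hypot(x,y)+1e-9
    k=np.tan(np.minimum(r,1.45))/r
    W=(np.stack([x*k*d,y*k*d,d],-1)-t)@R
    q=W[...,:2]-G;a=q@ex;b=q@ey
    m=(d>0)&(r<1.4)&(abs(a)<.085)&(abs(b)<.075)&(W[...,2]>.228)&(W[...,2]<.275)&(im.max(2)<75)
    n,l,s,cc=cv2.connectedComponentsWithStats(m.astype(np.uint8));
    i=1+np.argmax(s[1:,4]);w=W[l==i]
    from scipy.optimize import least_squares
    g=least_squares(lambda x:np.linalg.norm(w-x,axis=1)-.02,w.mean(0)-[0,0,.01],loss='soft_l1',f_scale=.002)
    q=g.x[:2]-G
    print('wrist',len(w),'ball fore/left mm',np.round(1e3*np.array([q@ex,q@ey]),1),'z',round(g.x[2],4),'rms',round(1e3*np.sqrt(np.mean(g.fun**2)),1))
E
python3 -c "
from h import *
wball()"
```

```text
t 4.42 tool fore/left mm [42.6 36.5] z 0.2395 F fore/left [ 0.7 -0.5  0.9]
wrist 7224 ball fore/left mm [12.7 36. ] z 0.2481 rms 2.4
```

```bash
python3 -m creep '[{"claw":0,"linear":[0.3,0,0],"spin":0},{"claw":0,"linear":[0.3,0,0],"spin":0},{"claw":0,"linear":[0.3,0,0],"spin":0},{"claw":0,"linear":[0.35,0,0],"spin":0},{"claw":0,"linear":[0,0,0],"spin":0}]'; python3 -c "
from h import *
wball()"
```

```text
time: 4.88
tool_pos: [0.5701, -0.0413, 0.2396]
tcp_rot: [-3.142, -0.001, 3.032]
force: [0.9, -0.2, 1.9]
gripper_width: 0.0001
t 4.88 tool fore/left mm [29.5 36.5] z 0.2396 F fore/left [ 1.  -0.1  1.9]
wrist 7144 ball fore/left mm [-0.1 36.1] z 0.2485 rms 2.3
```

```bash
python3 -m creep '[{"claw":0,"linear":[-1.2,0,0],"spin":0},{"claw":0,"linear":[0,2.1,0],"spin":0},{"claw":0,"linear":[0,2.1,0],"spin":0},{"claw":0,"linear":[0,0,0],"spin":0},{"claw":0,"linear":[1.4,0,0],"spin":0},{"claw":0,"linear":[1.4,0,0],"spin":0},{"claw":0,"linear":[1.4,0,0],"spin":0},{"claw":0,"linear":[0,0,0],"spin":0}]'; python3 -c "
from h import *
wball('w4.png')"
```

```text
time: 5.6
tool_pos: [0.5428, 0.0034, 0.239]
tcp_rot: [-3.141, -0.004, 3.032]
force: [-0.2, -0.3, -0.7]
gripper_width: 0.0001
t 5.6 tool fore/left mm [-2.6 78. ] z 0.239 F fore/left [-0.2 -0.4 -0.7]
wrist 2700 ball fore/left mm [-0.9 36.2] z 0.2481 rms 0.5
```

View pics/w4.png

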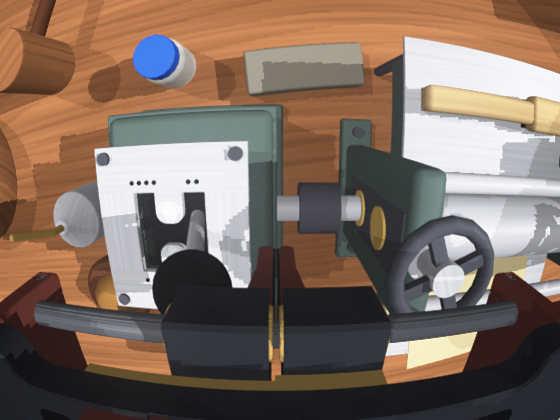

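```bash
python3 -m creep '[{"claw":0,"linear":[-0.2,-0.5,0],"spin":0},{"claw":0,"linear":[0,-0.5,0],"spin":0},{"claw":0,"linear":[0,-0.5,0],"spin":0},{"claw":0,"linear":[0,-0.5,0],"spin":0},{"claw":0,"linear":[0,0,0],"spin":0}]'; python3 -c "
from h import *
wball()"
```

```text
time: 6.07
tool_pos: [0.5461, -0.0175, 0.2399]
tcp_rot: [3.142, 0.001, 3.031]
force: [1.3, 1.8, 1.1]
gripper_width: 0.0006
t 6.07 tool fore/left mm [ 3.  57.6] z 0.2399 F fore/left [1.1 1.9 1.1]
wrist 3876 ball fore/left mm [-1.  30.1] z 0.2497 rms 3.5
```

```bash
python3 -m creep '[{"claw":0,"linear":[0.2,-0.5,0],"spin":0},{"claw":0,"linear":[0,-0.5,0],"spin":0},{"claw":0,"linear":[0,-0.5,0],"spin":0},{"claw":0,"linear":[0,-0.5,0],"spin":0},{"claw":0,"linear":[0,0,0],"spin":0}]'; python3 -c "
from h import *
wball('w5.png');save('scene','s5.png')"
```

```text
time: 6.53
tool_pos: [0.541, -0.0371, 0.2396]
tcp_rot: [-3.141, -0.0, 3.031]
force: [0.9, 0.7, 0.6]
gripper_width: 0.0004
t 6.53 tool fore/left mm [ 0.1 37.5] z 0.2396 F fore/left [0.8 0.8 0.6]
wrist 3360 ball fore/left mm [-1.6 10.7] z 0.251 rms 3.9
```

View pics/w5.png

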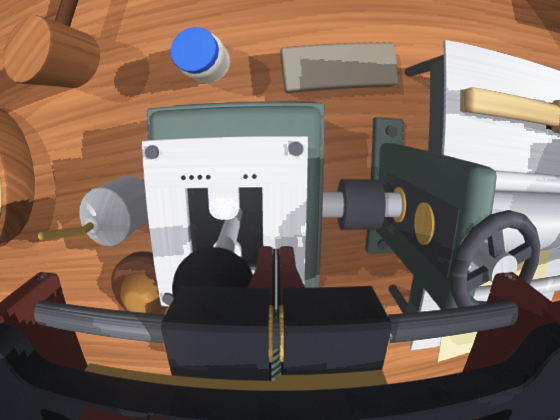

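View pics/s5.png

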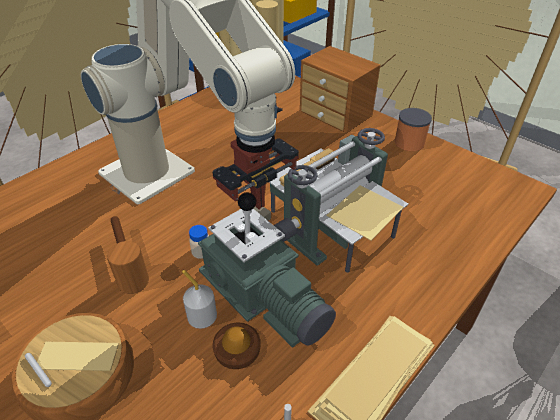

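The lever is crossing in the channel. The wrist view shows the ball at about (212,280), and the scene view shows it at (247,201).

```bash
python3 -m creep '[{"claw":0,"linear":[0,-0.5,0],"spin":0},{"claw":0,"linear":[0,-0.5,0],"spin":0},{"claw":0,"linear":[0,-0.5,0],"spin":0},{"claw":0,"linear":[0,-0.5,0],"spin":0},{"claw":0,"linear":[0,-0.5,0],"spin":0},{"claw":0,"linear":[0,-0.5,0],"spin":0},{"claw":0,"linear":[0,0,0],"spin":0}]'; python3 -c "
from h import *
wball('w6.png');ball()"
```

```text
time: 7.22
tool_pos: [0.5379, -0.067, 0.2396]
tcp_rot: [-3.141, -0.0, 3.031]
force: [0.4, -0.1, 0.3]
gripper_width: 0.0004
t 7.22 tool fore/left mm [0.2 7.5] z 0.2396 F fore/left [ 0.4 -0.1  0.3]
wrist 3391 ball fore/left mm [ -1.2 -19.7] z 0.2502 rms 3.9
top few 0
scene 405 ball fore/left mm [ -0.  -19.2] z 0.2505 rms 5.9
```

```bash
python3 -m creep '[{"claw":0,"linear":[0,-0.3,0],"spin":0},{"claw":0,"linear":[0,-0.3,0],"spin":0},{"claw":0,"linear":[0,-0.2,0],"spin":0}]';python3 -m creep '[{"claw":0,"linear":[0,-0.2,0],"spin":0},{"claw":0,"linear":[0,0,0],"spin":0}]'; python3 -c "
from h import *
wball('w7.png');ball();im,d=save('scene','s7.png');cv2.imwrite('pics/s7c.png',cv2.resize(im[160:280,180:320,::-1],None,fx=5,fy=4.9))"
```

```text
time: 7.62
tool_pos: [0.537, -0.074, 0.2394]
tcp_rot: [3.141, -0.001, 3.032]
force: [-0.2, 1.8, -1.3]
gripper_width: 0.0006
time: 7.78
tool_pos: [0.5368, -0.0762, 0.2396]
tcp_rot: [-3.142, -0.0, 3.032]
force: [0.4, 1.9, -0.3]
gripper_width: 0.0001
t 7.78 tool fore/left mm [ 0.2 -1.8] z 0.2396 F fore/left [ 0.2  1.9 -0.3]
wrist 3463 ball fore/left mm [ -1.2 -28.3] z 0.249 rms 3.8
top few 0
scene 407 ball fore/left mm [ -0.2 -27.6] z 0.2494 rms 5.9
```

View pics/s7c.png

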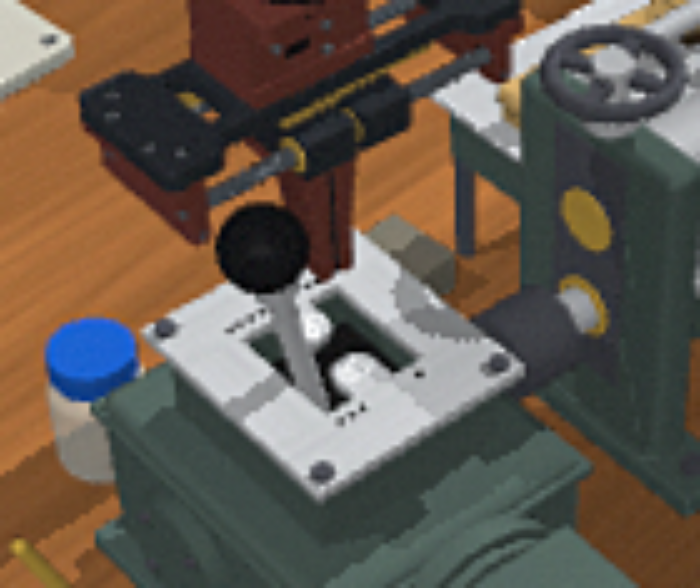

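View pics/w7.png

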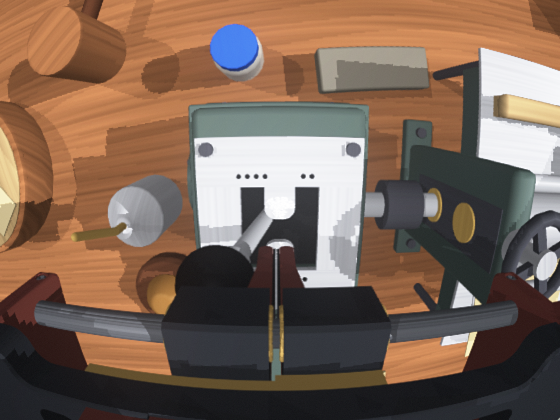

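```bash
python3 -m creep '[{"claw":0,"linear":[0,-0.2,0],"spin":0},{"claw":0,"linear":[0,0,0],"spin":0}]';python3 -m creep '[{"claw":0,"linear":[0,-0.2,0],"spin":0},{"claw":0,"linear":[0,0,0],"spin":0}]'; sed -i 's/im.max(2)<75)$/im.max(2)<TH)/' h.py; echo 'TH=28'>>h.py; python3 -c "
from h import *
im=cv2.imread('pics/w7.png');print(im[270,205],im[300,240],im[283,262], im[240,213])
wball('w8.png');ball()"
```

```text
time: 8.15
tool_pos: [0.5367, -0.078, 0.2397]
tcp_rot: [3.142, -0.0, 3.032]
force: [-0.5, 1.4, -0.6]
gripper_width: 0.0006
time: 8.32
tool_pos: [0.5365, -0.0801, 0.2397]
tcp_rot: [-3.142, -0.0, 3.032]
force: [-0.0, 0.8, -0.8]
gripper_width: 0.0004
[31 29 31] [31 27 27] [32 34 57] [204 198 196]
t 8.32 tool fore/left mm [ 0.3 -5.7] z 0.2397 F fore/left [-0.1  0.8 -0.8]
wrist 687 ball fore/left mm [ -0.7 -34.9] z 0.2482 rms 0.5
top few 0
scene 235 ball fore/left mm [ -1.9 -35.1] z 0.2476 rms 2.0
```

```bash
python3 -m creep '[{"claw":0,"linear":[0,1.7,0],"spin":0},{"claw":0,"linear":[0,0,0],"spin":0},{"claw":0,"linear":[2.3,0,0],"spin":0},{"claw":0,"linear":[2.3,0,0],"spin":0},{"claw":0,"linear":[0,0,0],"spin":0},{"claw":0,"linear":[0,-2.3,0],"spin":0},{"claw":0,"linear":[0,-2.3,0],"spin":0},{"claw":0,"linear":[0,0,0],"spin":0}]'; python3 -c "
from h import *
wball('w9.png');ball();im,d=save('scene','s9.png');cv2.imwrite('pics/s9c.png',cv2.resize(im[160:280,180:320,::-1],None,fx=5,fy=4.9))"
```

```text
time: 9.13
tool_pos: [0.488, -0.1064, 0.2401]
tcp_rot: [-3.14, 0.001, 3.031]
force: [0.3, -1.0, 0.2]
gripper_width: 0.0003
t 9.13 tool fore/left mm [-45.  -37.2] z 0.2401 F fore/left [ 0.4 -1.   0.2]
wrist 54 ball fore/left mm [ -2.2 -30.5] z 0.2491 rms 0.6
top few 0
scene 165 ball fore/left mm [ -1.8 -35.3] z 0.2476 rms 3.2
```

View pics/s9c.png

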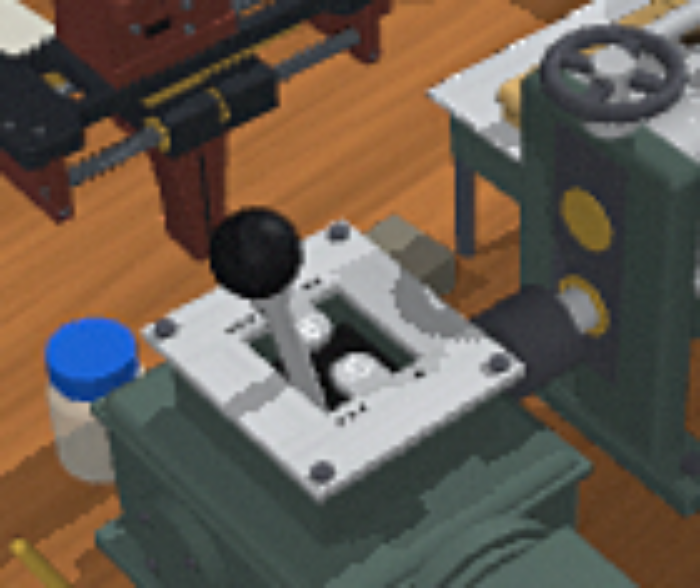

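The fingertips are now behind the ball, which is in the right leg at neutral (crop (255,250)). Now I'll push it forward.

```bash
python3 -m creep '[{"claw":0,"linear":[-0.5,0,0],"spin":0},{"claw":0,"linear":[-0.5,0,0],"spin":0},{"claw":0,"linear":[-0.4,0,0],"spin":0},{"claw":0,"linear":[-0.4,0,0],"spin":0},{"claw":0,"linear":[-0.4,0,0],"spin":0},{"claw":0,"linear":[0,0,0],"spin":0}]'; python3 -c "
from h import *
wball('w10.png');ball();save('scene','s10.png')"
```

```text
time: 9.83
tool_pos: [0.5102, -0.106, 0.2396]
tcp_rot: [3.142, -0.0, 3.032]
force: [-1.2, 0.2, 0.6]
gripper_width: 0.0002
t 9.83 tool fore/left mm [-23.  -34.3] z 0.2396 F fore/left [-1.2  0.1  0.6]
wrist 139 ball fore/left mm [  6.7 -36.5] z 0.248 rms 0.5
top few 0
scene 209 ball fore/left mm [  5.9 -35.1] z 0.2476 rms 1.1
```

Ball moving forward, offset 30 mm.

```bash
python3 -m creep '[{"claw":0,"linear":[-0.4,0,0],"spin":0},{"claw":0,"linear":[-0.4,0,0],"spin":0},{"claw":0,"linear":[-0.4,0,0],"spin":0},{"claw":0,"linear":[-0.4,0,0],"spin":0},{"claw":0,"linear":[0,0,0],"spin":0}]';  python3 -m creep '[{"claw":0,"linear":[-0.4,0,0],"spin":0},{"claw":0,"linear":[-0.4,0,0],"spin":0},{"claw":0,"linear":[-0.4,0,0],"spin":0},{"claw":0,"linear":[-0.4,0,0],"spin":0},{"claw":0,"linear":[0,0,0],"spin":0}]'; python3 -c "
from h import *
wball('w11.png');ball()"
```

```text
time: 10.45
tool_pos: [0.5264, -0.108, 0.2397]
tcp_rot: [-3.142, 0.001, 3.032]
force: [-0.9, 0.5, 0.3]
gripper_width: 0.0002
time: 10.87
tool_pos: [0.5421, -0.1097, 0.2395]
tcp_rot: [3.142, 0.0, 3.032]
force: [-0.7, 0.4, -1.1]
gripper_width: 0.0003
t 10.87 tool fore/left mm [  9.1 -34.5] z 0.2395 F fore/left [-0.8  0.3 -1.1]
wrist 89 ball fore/left mm [ 38.8 -34.2] z 0.2436 rms 0.4
top few 0
scene 222 ball fore/left mm [ 38.  -34.1] z 0.2433 rms 1.3
```

```bash
python3 -m creep '[{"claw":0,"linear":[-0.2,0,0],"spin":0},{"claw":0,"linear":[-0.2,0,0],"spin":0},{"claw":0,"linear":[-0.2,0,0],"spin":0},{"claw":0,"linear":[0,0,0],"spin":0}]';  python3 -m creep '[{"claw":0,"linear":[-0.15,0,0],"spin":0},{"claw":0,"linear":[0,0,0],"spin":0}]';  python3 -m creep '[{"claw":0,"linear":[-0.1,0,0],"spin":0},{"claw":0,"linear":[0,0,0],"spin":0}]'; python3 -c "
from h import *
wball('w12.png');ball()"
```

```text
time: 11.35
tool_pos: [0.5476, -0.1103, 0.2397]
tcp_rot: [3.142, 0.0, 3.032]
force: [-1.7, 0.1, -0.4]
gripper_width: 0.0004
time: 11.52
tool_pos: [0.5487, -0.1104, 0.2395]
tcp_rot: [3.142, -0.001, 3.032]
force: [-1.2, 0.4, -1.1]
gripper_width: 0.0003
time: 11.68
tool_pos: [0.5492, -0.1104, 0.2394]
tcp_rot: [3.142, -0.001, 3.032]
force: [-5.3, 0.5, -1.0]
gripper_width: 0.0004
t 11.68 tool fore/left mm [ 16.3 -34.4] z 0.2394 F fore/left [-5.3 -0.1 -1. ]
wrist 69 ball fore/left mm [ 45.6 -33.4] z 0.242 rms 0.4
top few 0
scene 222 ball fore/left mm [ 45.2 -33.9] z 0.2413 rms 2.1
```

```bash
python3 -m creep '[{"claw":0,"linear":[-0.1,0,0],"spin":0},{"claw":0,"linear":[0,0,0],"spin":0}]';  python3 -m creep '[{"claw":0,"linear":[-0.1,0,0],"spin":0},{"claw":0,"linear":[0,0,0],"spin":0}]'; python3 -m creep '[{"claw":0,"linear":[-0.1,0,0],"spin":0},{"claw":0,"linear":[0,0,0],"spin":0}]'; python3 -c "
from h import *
wball('w13.png');ball()"
```

```text
time: 12.0
tool_pos: [0.5498, -0.1105, 0.2393]
tcp_rot: [3.142, -0.002, 3.032]
force: [-6.0, 0.3, -0.3]
gripper_width: 0.0003
time: 12.17
tool_pos: [0.5502, -0.1105, 0.2393]
tcp_rot: [3.141, -0.004, 3.032]
force: [-9.0, 0.3, 0.9]
gripper_width: 0.0001
time: 12.33
tool_pos: [0.5505, -0.1106, 0.2392]
tcp_rot: [3.141, -0.005, 3.032]
force: [-11.4, 0.7, 1.9]
gripper_width: 0.0002
t 12.33 tool fore/left mm [ 17.6 -34.4] z 0.2392 F fore/left [-11.4  -0.6   1.9]
wrist 55 ball fore/left mm [ 46.3 -34.2] z 0.242 rms 0.3
top few 0
scene 225 ball fore/left mm [ 46.3 -33.7] z 0.241 rms 1.1
```

```bash
python3 -m creep '[{"claw":0,"linear":[-0.15,0,0],"spin":0},{"claw":0,"linear":[0,0,0],"spin":0}]';  python3 -m creep '[{"claw":0,"linear":[-0.15,0,0],"spin":0},{"claw":0,"linear":[0,0,0],"spin":0},{"claw":0,"linear":[0,0,0],"spin":0}]'; python3 -c "
from h import *
wball('w14.png');ball()"
```

```text
time: 12.65
tool_pos: [0.551, -0.1106, 0.2391]
tcp_rot: [3.141, -0.008, 3.032]
force: [-15.1, 1.3, 5.1]
gripper_width: 0.0004
time: 12.9
tool_pos: [0.5514, -0.1107, 0.239]
tcp_rot: [3.141, -0.01, 3.032]
force: [-19.6, 1.9, 7.9]
gripper_width: 0.0001
t 12.9 tool fore/left mm [ 18.5 -34.5] z 0.239 F fore/left [-19.7  -0.2   7.9]
wrist 78 ball fore/left mm [ 47.8 -34.2] z 0.2414 rms 0.4
top few 0
scene 224 ball fore/left mm [ 46.9 -33.7] z 0.2411 rms 1.3
```

Firmly at the stop. I'll back off and lift clear, then verify.

```bash
python3 -m creep '[{"claw":0,"linear":[0.8,0,0],"spin":0},{"claw":0,"linear":[1.5,0,0],"spin":0},{"claw":0,"linear":[3,0,0],"spin":0},{"claw":0,"linear":[3,0,0],"spin":0},{"claw":0,"linear":[0,0,-3],"spin":0},{"claw":0,"linear":[3,0,-3],"spin":0},{"claw":0,"linear":[3,0,-3],"spin":0},{"claw":0,"linear":[0,0,0],"spin":0}]'; python3 -c "
from h import *
rel();ball();im,d=save('scene','s15.png');cv2.imwrite('pics/s15c.png',cv2.resize(im[150:350,80:360,::-1],None,fx=2.8,fy=2.8));save('wrist','w15.png')"
```

```text
time: 13.72
tool_pos: [0.4143, -0.0959, 0.3343]
tcp_rot: [-3.14, 0.01, 3.032]
force: [0.4, -0.4, 0.6]
gripper_width: 0.0006
t 13.72 tool fore/left mm [-119.4  -34.8] z 0.3343 F fore/left [ 0.4 -0.4  0.6]
top few 18
scene 140 ball fore/left mm [ 46.8 -33.7] z 0.2412 rms 1.0
```

View pics/s15c.png

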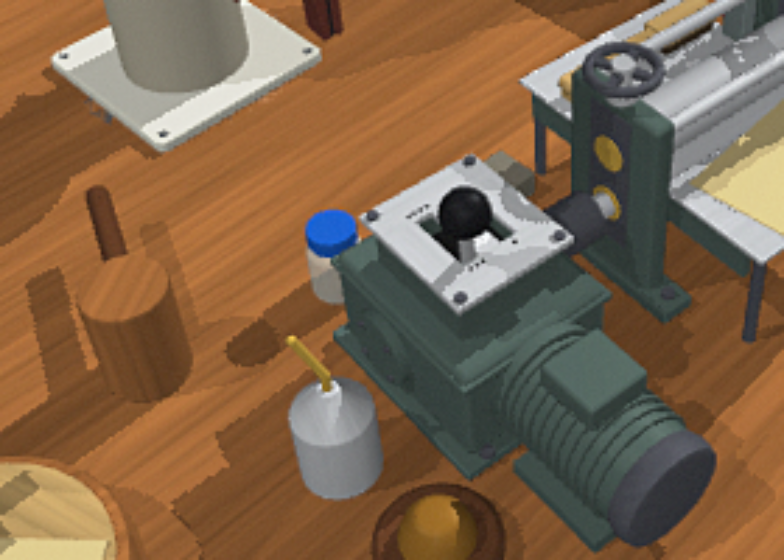

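View pics/w15.png

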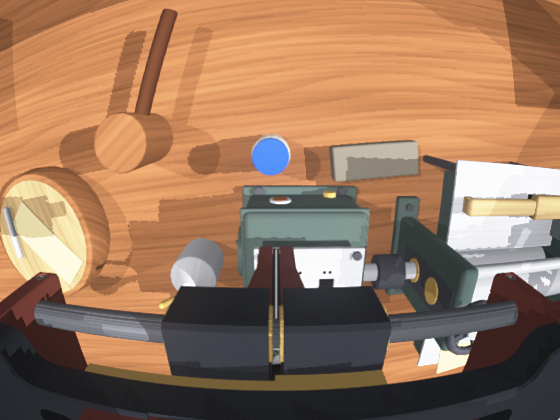

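```bash
python3 -c "
from rig import env,observe
print(env.hand_in(),observe()['time'])"
```

```text
the job is handed in; nothing more can be done
the job is handed in; nothing more can be done
```

The press is in third gear, and I handed the job in at about 14 s of the 48 s allowed; no verdict is reported.

**What I did:** The lever started in the front left slot, leaning about 0.15 rad forward. With the fingers closed, I pushed the ball back to neutral, straight across to the right leg, and then forward until it met the slot's end. I then backed off and lifted clear. The lever leaned back by at most about 0.01 rad while in the right leg, so it stayed well out of the fourth slot.

**Forces:** Readings stayed at about 2 to 3 N while the lever moved freely. They rose to about 20 N (about 21 N with the vertical part) when I pressed it against the stop.

**Last checks:**
- **Lever position:** With the fingers away, the scene camera put the ball 46.8 mm forward and 33.7 mm to the right. That is a lean of about 0.27 rad forward (0.25 needed) and 0.19 rad to the right (0.17 needed). The margins are only about 3 to 4 mm at the ball, against roughly 2 mm of camera error.
- **Disagreements:** The forward reading is about 2 mm short of the nominal 49 mm stop. While I was pressing on the stop, the wrist camera read 47.8 mm and the scene camera 46.9 mm. The top camera could not see enough of the ball for most of the run, so it did not confirm the position.
- **Bystanders:** The last pictures show the mallet, jar, wax pot, whetstone, oil can and brush apparently where they were. I compared them by eye and did not measure them. The robot was touching nothing.

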